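# Bring the drill shuttle out to its loading station and load a cover board

## Task

The spine drill's shuttle is locked under the drill: pull up its orange-topped index knob, slide the shuttle one notch to the station beside the green marker, and let the knob spring back down so that the shuttle is locked there. Then take the walnut (dark brown) cover board from the rack and guide it down into the shuttle's slot, keeping hold of it until it is on the slot's floor, then let go. Leave the other two boards, the pink spool, the glue bottle and the red thread cone where they stand.

Things in the scene. Friction and masses are not known exactly. Their poses are not given: they have to be found in the camera images.
- shuttle (a joint): travel of the drill's teal shuttle along the jig's y axis, m: 0 under the drill (start), about +0.085 or -0.085 at the two loading stations, end stops at +-0.1. 2.5 N of friction: it stays where left. The rail in front of it has three notches 85 mm apart with flat steel between; a locked pin has 1.5 mm of play either way
- index_knob (a joint): lift of the spring index knob, m: 0 fully down (pin 10 mm deep in its notch, shuttle locked), stop at 0.018. Above 0.011 the shuttle slides freely. The spring pushes down with 6 N at 0, 9 N when lifted; let go between notches, the round-ended 12 mm pin rests on the rail at about 0.010 and drops into a 15 mm wide notch when slid over it
- knob_grip (a point): point to grip on the knob's axis; rides with it; 89 mm above the table when down. Axes as the jig's. Knob: upright black cylinder, 26 mm diameter, from 15 mm below to 17 mm above this point, then an orange head 36 mm across, 7 mm thick. Below, a 12 mm pin enters an aluminium bracket 26 mm wide (along y), its top 29 mm below this point (collar 25 mm below)
- slot_floor (a point): centre of the shuttle slot's floor, 30 mm above the table, 113 mm beyond the knob along the jig's x. Slot 126 mm long (this point's x), 12.5 mm wide (its y), open upwards; walls 41 mm tall, then flared aluminium lips, 28 mm apart at their top 53 mm above the floor. Axes as the jig's; moves with the shuttle along y
- jig: spine drill, fixed; origin under its 290 x 340 x 20 mm base plate (x -140 to 150 mm), x away from the robot at yaw 0, y along the slide. Column at x 105 to 150, y +-30, 240 mm tall; from it a head 30 mm wide in y reaches to x 10 at height 190 to 220, its motor (29 mm wide, 96 to 250 mm high, bit down to 87 mm) over the slot while the shuttle is at 0
- flag_green: green marker block 22 x 44 x 12 mm on the front of the jig's base plate, origin at the centre of its underside, axes as the jig's. The shuttle is at the wanted station when knob and slot are level with this block along the jig's y: 85 mm to one side of the middle, either one
- flag_red: red marker block of the same size at the other station, which is not wanted
- rack: fixed plywood rack, base 150 x 185 x 12 mm, origin at the centre of its underside; three slots along its x, 62 mm apart along its y, each 14 mm wide, with walls up to 47 mm above the table; one board stands in each with its underside 12 mm above the table
- board_walnut: the walnut, dark brown cover board to load, 120 mm along its x, 10 mm thick along its y, 100 mm tall along its z, 60 to 110 g, origin at the centre of its underside; stands upright in one of the rack's slots, any of the three
- board_blue: blue cover board, 120 mm along its x, 10 mm thick along its y, 100 mm tall along its z, 60 to 110 g, origin at the centre of its underside; stands upright in the rack
- board_pale: white cover board, 120 mm along its x, 10 mm thick along its y, 100 mm tall along its z, 60 to 110 g, origin at the centre of its underside; stands upright in the rack
- thread_spool: pink thread spool 38 mm in diameter, 60 mm tall, standing on the back of the jig's base plate; origin under its centre
- glue_bottle: white glue bottle 56 mm in diameter, 150 mm tall, standing behind the rack; origin under its centre
- cone_red: dark red thread cone 56 mm in diameter, 100 mm tall, standing in front of the rack; origin under its centre
Mind the look-alikes: they are no part of the job. Several things have the shape of the board_walnut; the one meant has the colours described above.

How it is judged (in metres and radians):
On the way, in this order (a step that is already met when the one before it is completed fails the run):
1. the index knob is pulled up clear of its notch (value of joint index_knob above 0.0105 m), for 0.1 s.
2. the shuttle stands at the green marker with the index knob sprung back down (y of slot_floor in the frame of flag_green between -0.005 and 0.005 m and value of joint index_knob below 0.003 m), for 0.2 s.
3. the walnut board is still held when it is within 12 mm of the slot's floor (z of board_walnut in the frame of slot_floor between -0.01 and 0.012 m and x of board_walnut in the frame of slot_floor between -0.008 and 0.008 m and y of board_walnut in the frame of slot_floor between -0.005 and 0.005 m and contact force between the fingers and board_walnut above 1 N).
At the end, for the whole second after the job is handed in: Shuttle within 5 mm of the green marker along the slide, index knob down within 3 mm; walnut board in its slot, underside within 4 mm of the floor, within 6 mm lengthways and 4 mm sideways of the centre, upright and in line within 4 degrees, at rest and released (all of step 2 and z of board_walnut in the frame of slot_floor between -0.005 and 0.004 m and x of board_walnut in the frame of slot_floor between -0.006 and 0.006 m and y of board_walnut in the frame of slot_floor between -0.004 and 0.004 m and angle between the z axis of board_walnut and the z axis of slot_floor, either way round below 0.07 rad and angle between the x axis of board_walnut and the x axis of slot_floor, either way round below 0.07 rad and linear speed of board_walnut below 0.02 m/s and velocity of joint shuttle between -0.01 and 0.01 m/s); the robot touches nothing.
It fails at once if another board is moved more than 25 mm or tipped (distance of any of board_blue, board_pale from where it was at the start of the episode above 0.025 m or angle between any of board_blue, board_pale's own z axis and vertical above 0.4 rad).
It fails at once if the spool, glue bottle or red cone is moved more than 25 mm or tipped (distance of any of thread_spool, glue_bottle, cone_red from where it was at the start of the episode above 0.025 m or angle between any of thread_spool, glue_bottle, cone_red's own z axis and vertical above 0.4 rad).
It also fails if it takes over 62 s, if anything falls off the work surface, if the arm or the gripper's body presses on something with over 40 N, if the wrist force passes 120 N, or if a joint passes its speed limit or range.

## Robot

A 6-joint arm with a two-finger parallel gripper is mounted at the origin on the work surface. World frame = base frame: x ahead of the robot, y to its left, z up, the work surface at z = 0. Lengths are in mm, angles in rad, forces in N, time in s.
With the tool pointing down it reaches from about 350 to 725 mm from the base axis. Payload 6 kg.
Tool frame: the origin (TCP) lies midway between the tips of the shut fingers; the grasp point (between the pads) lies 19 mm behind it; z points along the fingers, y is the line along which they close (so a half turn about z gives the same grasp; the last joint's range is limited). The gripper opens to 85 mm and grips with 20 to 120 N. Pads are 22 mm wide; open, the fingers measure 114 mm over their backs; the gripper's body (76 mm by 85 mm) begins 54 mm behind the grasp point. The pads swing forward as they close: fully open they stand 13 mm farther back than shut.
Start: joints at [-0.816, 0.04, 0.085, 0, -1.615, -0.334], TCP at [245.098, -547.628, 191.361] pointing down, gripper open.
Joint ranges: [-2.56, 2.56], [-1.29, 2.01], [-1.08, 1.49], [-3.29, 1.98], [-2.81, -0.18], [-2.99, 2.99]. Speed limits (rad/s): [2.57, 2.57, 3.01, 3.14, 3.14, 3.14].

## Interface

Orientations are given as a unit quaternion [x, y, z, w].
In Python, from workcell import monitor, vision, job_done gives the robot as it stands. The module is installed in compiled form; this text tells all that it offers.
- The arm moves only by the tool apply_moves, never from a script. Its argument "motion" is a list of rows, each a list of 6 numbers: the shift along the world's x, y, z in mm, then the turn, a rotation vector about the world's x, y, z in rad. A call has 1 to 20 rows; each row shifts and turns the commanded pose from where the row before left it; what a row does not reach is not made up. A row lasts 1/10 s, in which the tool goes at most 50 mm and 8.59 degrees, less where a joint would pass 70% of its speed; a pose out of reach is approached as far as the arm can. A call is refused whole if a number of a shift passes 50 or a number of a turn 0.15, either way. A call with a gripper value outside its range is refused whole. "jaw" is the finger opening in mm, from 0 to 85.4, set as the call begins (left out, the last holds). The fingers move at their own pace and stop on an object; "force" is the grip in N (left out, the last holds). Time passes only in rows, so rows that do not move let the fingers close. It gives the time, the measured TCP pose, the force, the opening and the grip force at its end, in the units of the state.
- monitor.sense(): the state, without advancing time (a new reading comes with each control period).
- vision.capture(name): name is "side" or "top"; returns a dict with "image" (480x640x3 uint8, blue, green, red), "vfov" (degrees; the focal length in pixels is half the picture's height over the tangent of half this angle, whatever the lens; pixels are square), "cx", "cy" (the principal point, pixels), "xyz" and "orientation" of the camera in the world. Camera axes: x right, y down, z forward; pixel columns grow to the right and rows downward; lengths in mm; the calibration is good to about 2 mm. A picture is of the moment at which its call begins. There is no depth.
- job_done(): hands the job in; it is judged then, once.
Trained networks look in a picture, given as the dict that the camera call returned (one of the last four; its "shot" number tells which), for a name from the list of things; names that differ only in an ending like _2 or _b are one class to them, and where a whole thing is asked for, a point or a joint stands for the part that bears it (a point fixed in the world has none). Each returns a list of dicts, best first, with "score" (0 to 1); they miss things now and then, are a little off and sometimes report something else, mostly with a low value. They report only what shows in the picture. A call takes as long as a camera call. They do not tell look-alikes from the thing itself.
- vision.boxes_of(picture, label): "at" ([row, column] in pixels, amid what is visible of it).
- vision.trace(picture, label): "pixels" (480x640 bool, what is visible of it) and "at" ([row, column] in pixels, amid what is visible of it).
- vision.place_of(picture, label): "at" ([row, column] in pixels: a listed point, or the origin of a listed thing).
The state is a dict: "time": time; "qpos": joint angles; "qd": joint speeds; "joint_efforts": joint torques, N m; "position": TCP position; "eef_rot": TCP orientation; "ft_force": force on the tool from outside, world axes, zero at the start; "torque": the same for the moment, N m; "grip_width": finger opening in mm; "finger_force": force on a finger pad.
Only numpy, scipy, OpenCV 4.12 (cv2) and the standard library are available. Lean on these libraries where they do the work, as an engineer would, in place of code of your own. Each camera call takes 0.05 s, during which the arm holds its last target. There are 200 camera calls.

## Working session

There is one attempt and no reset: what is moved stays moved. The work goes in short steps, Python scripts to look and compute and a tool call to move; the robot and the scene stay as the last step left them, time stands still between calls to the robot, and variables do not carry over. Pictures are saved under pics/ and viewed, at most 10 in all, crops included, and the job is handed in when it is done.

Besides the shell and the picture viewer there is one more tool, called after ">>>" by a JSON object that holds its "api" and its "payload". apply_moves: Moves the arm, as the interface text tells. Its arguments: {"type":"object","properties":{"motion":{"type":"array","items":{"type":"array","items":{"type":"number"}}},"jaw":{"type":"number"},"force":{"type":"number"}},"required":["motion"]}

```bash
mkdir -p pics; cat > h.py <<'E'
import numpy as np, cv2
from scipy.spatial.transform import Rotation as R
from workcell import monitor, vision, job_done
def fpx(c): return 240/np.tan(np.radians(c["vfov"])/2)
def ray(c,at):
    f=fpx(c); d=np.array([(at[1]-c["cx"])/f,(at[0]-c["cy"])/f,1.])
    return np.array(c["xyz"],float), R.from_quat(c["orientation"]).apply(d)
def atz(c,at,z):
    o,d=ray(c,at); return o+d*(z-o[2])/d[2]
def proj(c,p):
    q=R.from_quat(c["orientation"]).inv().apply(np.atleast_2d(p)-np.array(c["xyz"])); f=fpx(c)
    return np.c_[c["cy"]+f*q[:,1]/q[:,2], c["cx"]+f*q[:,0]/q[:,2]]
def tri(c1,a1,c2,a2):
    o1,d1=ray(c1,a1);o2,d2=ray(c2,a2); d1/=np.linalg.norm(d1);d2/=np.linalg.norm(d2)
    t=np.linalg.lstsq(np.c_[d1,-d2],o2-o1,rcond=None)[0]; p,q=o1+t[0]*d1,o2+t[1]*d2
    return (p+q)/2,np.linalg.norm(p-q)
E
cat > a.py <<'E'
from h import *
np.set_printoptions(precision=1,suppress=True)
c={n:vision.capture(n) for n in("top","side")}
for n in c:
    cv2.imwrite(f"pics/{n}0.png",c[n]["image"]); print(n,c[n]["xyz"],c[n]["orientation"],c[n]["vfov"],c[n]["cx"],c[n]["cy"])
Z=dict(knob_grip=89,slot_floor=30,jig=0,flag_green=20,flag_red=20,rack=0,board_walnut=12,board_blue=12,board_pale=12,thread_spool=20,glue_bottle=0,cone_red=0)
for l,z in Z.items():
    r={n:vision.place_of(c[n],l) for n in c}
    for n in c:
        for k in r[n][:3]: print(l,n,round(k["score"],2),np.array(k["at"]),atz(c[n],k["at"],z))
    if r["top"] and r["side"]:
        p,e=tri(c["top"],r["top"][0]["at"],c["side"],r["side"][0]["at"]); print("   tri",p,e)
print(monitor.sense())
E
python3 a.py
```

```text
top [ 407.1   19.5 1088.1] [-0.7  0.7 -0.   0. ] 47.815810456691906 320.22188754649875 235.6448872205971
side [-97.7 701.6 706.5] [-0.3  0.8 -0.4  0.2] 56.060803714012046 319.382077403558 241.88215164084886
knob_grip top 0.75 [277.3 449.9] [ 440.3 -217.9   89. ]
knob_grip side 0.76 [214.1 413.5] [ 429.2 -221.6   89. ]
   tri [ 435.7 -221.7   86.3] 11.277348363158596
slot_floor top 0.88 [219.7 439.8] [ 556.  -217.8   30. ]
slot_floor side 0.96 [220.  376.5] [ 538.8 -210.3   30. ]
   tri [ 553.7 -223.3   18.2] 9.703337318822363
jig top 0.73 [232.4 438.5] [ 534.4 -220.6    0. ]
jig top 0.23 [297.1 403.8] [ 406.  -145.1    0. ]
jig side 0.55 [230.5 380.9] [ 522.6 -213.1    0. ]
   tri [ 533.4 -224.3  -10. ] 5.268034283447139
flag_green top 0.75 [289.7 488.3] [ 416.5 -308.3   20. ]
flag_green side 0.67 [224.9 434.1] [ 411.5 -313.7   20. ]
flag_green side 0.4 [220.2 373.4] [ 554.1 -216.8   20. ]
   tri [ 413.6 -310.2   20.6] 7.08536324015
flag_red top 0.59 [297.7 406. ] [ 404.8 -146.3   20. ]
flag_red side 0.66 [251.5 406.3] [ 395.5 -150.8   20. ]
   tri [ 400.5 -149.4   18.4] 10.175558286
[... 1125 characters left out ...]
lue_bottle top 0.94 [188.6 232.7] [634.5 195.5   0. ]
glue_bottle side 0.67 [279.  245.3] [636.1 193.8   0. ]
   tri [634.1 195.2   1.9] 0.020350527697905258
cone_red top 0.83 [322.8 245. ] [362.7 172.3   0. ]
cone_red side 0.88 [328.3 331.6] [365.9 174.1   0. ]
   tri [364.2 173.4   0.5] 3.5918712757822155
{'time': 1.3, 'qpos': array([-0.8,  0. ,  0.1, -0. , -1.6, -0.3]), 'qd': array([ 0., -0.,  0.,  0.,  0.,  0.]), 'joint_efforts': array([  0. , -36.8,  34.7,   6.9,  -0. ,  -0. ]), 'position': array([ 245.1, -547.6,  191.4]), 'eef_rot': array([-0.2,  1. ,  0. , -0. ]), 'ft_force': array([0.5, 1.1, 0.2]), 'torque': array([-0.,  0., -0.]), 'finger_force': 0.0, 'grip_width': 85.2687411693929}
```

View pics/top0.png

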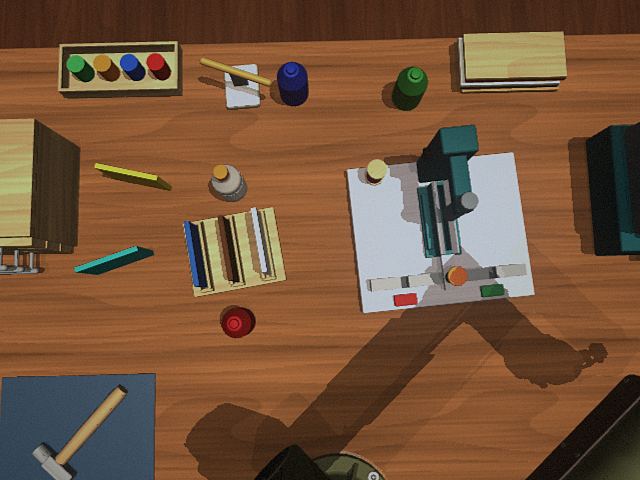

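View pics/side0.png

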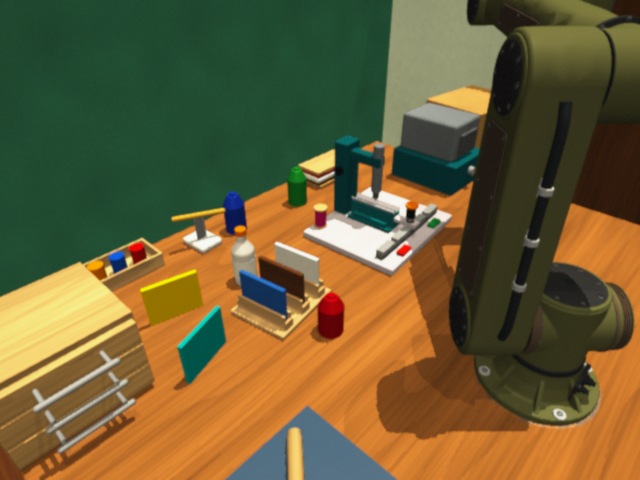

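```bash
cat > b.py <<'E'
from h import *
import pickle
np.set_printoptions(precision=2,suppress=True)
c={n:vision.capture(n) for n in("top","side")}
pickle.dump(c,open("c.pkl","wb"))
t=c["top"]; im=t["image"]; hsv=cv2.cvtColor(im,cv2.COLOR_BGR2HSV)
def comp(m,roi):
    r0,r1,c0,c1=roi; k=np.zeros(m.shape,np.uint8); k[r0:r1,c0:c1]=m[r0:r1,c0:c1]
    n,l,s,ce=cv2.connectedComponentsWithStats(k); i=1+np.argmax(s[1:,4]); return (l==i).astype(np.uint8)
def rect(m,z,name):
    p=np.argwhere(m); P=np.array([atz(t,q,z)[:2] for q in p],np.float32)
    r=cv2.minAreaRect(P); print(name,len(p),np.array(r[0]),np.array(r[1]),r[2],"mean",P.mean(0)); return r
H,S,V=[hsv[...,i].astype(int) for i in range(3)]
b=rect(comp((S<60)&(V>90),(140,320,335,545)),20,"plate")
print(cv2.boxPoints(b))
R_=(260,320,335,545)
rect(comp((H>45)&(H<80)&(S>120),R_),32,"green"); rect(comp(((H<6)|(H>174))&(S>150),R_),32,"red")
rect(comp((H>6)&(H<18)&(S>150)&(V>120),(255,295,440,475)),113,"orange")
rect(comp((H>100)&(H<125)&(S>80),(215,295,180,215)),112,"blue")
rect(comp((S<50)&(V>150),(200,290,245,275)),112,"white")
rect(comp((V<110)&(H<15)&(S>80),(210,290,215,250)),112,"walnut?")
cr=np.hstack([cv2.resize(im[200:305,175:295],None,fx=4,fy=4,interpolation=cv2.INTER_CUBIC)]); cv2.imwrite("pics/rack.png",cr)
cv2.imwrite("pics/jig.png",cv2.resize(im[145:320,335:545],None,fx=3.4,fy=3.4,interpolation=cv2.INTER_CUBIC))
E
python3 b.py
```

```text
plate 19565 [ 535.07 -217.07] [288.8 339.9] 4.654704570770264 mean [ 524.69 -216.17]
[[ 377.35  -59.39]
 [ 404.94 -398.18]
 [ 692.79 -374.74]
 [ 665.21  -35.96]]
green 219 [ 415.09 -311.16] [19.9  42.68] 4.321186065673828 mean [ 415.08 -310.63]
red 238 [ 401.47 -142.23] [20.44 43.28] 4.320814609527588 mean [ 401.48 -142.13]
orange 253 [ 441.96 -226.41] [31.26 33.49] 42.858177185058594 mean [ 441.38 -226.59]
blue 760 [493.36 246.52] [123.14  22.96] 9.20284366607666 mean [490.81 246.29]
white 342 [516.94 131.73] [118.77  10.1 ] 9.223346710205078 mean [516.65 131.34]
walnut? 557 [502.16 187.17] [125.18  19.34] 9.241183280944824 mean [501.61 188.17]
```

View pics/rack.png

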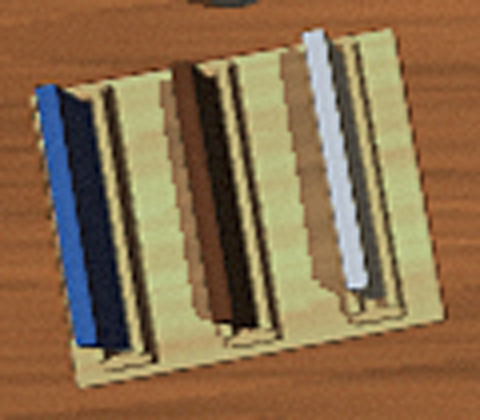

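View pics/jig.png

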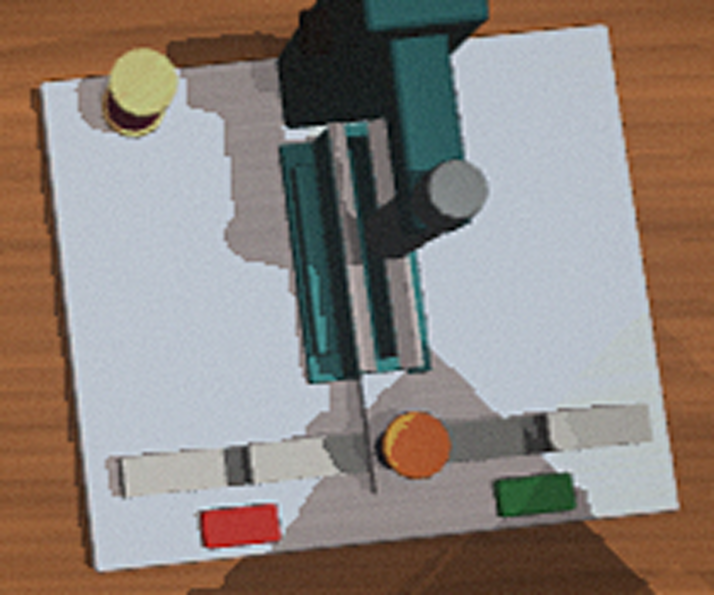

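Rack crop: the candidates of that shape are blue (top px ~(245,195)), dark brown (~(247,228)) and white (~(245,260)) in the rack, plus teal (260,115) and yellow (177,133) lying outside it. The dark brown one in the middle slot fits "walnut", so that is the one to take. The jig crop shows the orange knob at ~(275,457) and the green marker on the right (-y) at ~(290,492). Next I refine and cross-check with the side camera.

```bash
cat > d.py <<'E'
from h import *
import pickle
from scipy.optimize import least_squares
np.set_printoptions(precision=2,suppress=True)
c=pickle.load(open("c.pkl","rb"))
def cen(n,f,roi):
    im=c[n]["image"]; h=cv2.cvtColor(im,cv2.COLOR_BGR2HSV).astype(int); m=f(h[...,0],h[...,1],h[...,2])
    r0,r1,c0,c1=roi; k=np.zeros(m.shape,np.uint8); k[r0:r1,c0:c1]=m[r0:r1,c0:c1]
    _,l,s,ce=cv2.connectedComponentsWithStats(k); i=1+np.argmax(s[1:,4]); return ce[i][::-1],s[i],np.argwhere(l==i)
gr=lambda H,S,V:(H>45)&(H<80)&(S>120); rd=lambda H,S,V:((H<6)|(H>174))&(S>150); og=lambda H,S,V:(H>6)&(H<18)&(S>150)&(V>90)
for n,f,w,roi in [("side",gr,"green",(205,240,415,450)),("side",rd,"red",(235,265,385,420)),("side",og,"orange",(195,225,400,425))]:
    a,s,_=cen(n,f,roi); print(w,a,s)
o=np.array([530.1,-217.5]);y=.081; J=lambda x,yy,z:np.r_[o+R.from_euler('z',y).apply([x,yy,0])[:2],z]
print("pred side: green,red,head mid, flag centres z27", proj(c["side"],[J(-122,-85,27),J(-122,85,27),J(-88.8,0,110)]))
for yy in(0,-1.5): print("pred top head rim", proj(c["top"],[J(-88.8,yy+18,113),J(-88.8,yy-18,113),J(-106.8,yy,113),J(-70.8,yy,113)]))
# walnut: profile across the strip
t=c["top"]; im=t["image"]; ang=np.radians(9.24); u=np.array([np.cos(ang),np.sin(ang)]);v=np.array([-u[1],u[0]]); p0=np.array([501.4,191.8])
def samp(P,z=112):
    q=proj(t,np.c_[P,np.full(len(P),z)]).astype(np.float32); return cv2.remap(im,q[:,1:2],q[:,:1],cv2.INTER_LINEAR)[:,0]
w=np.arange(-16,13,1.)
pr=np.mean([samp(p0+u*a+np.outer(w,v)) for a in np.arange(-45,46,5)],0); print("across");print(np.c_[w,pr].astype(int).tolist())
l=np.arange(-72,73,2.)
pl=np.mean([samp(p0+v*a+np.outer(l,u)) for a in(-2,0,2)],0); print("along");print(np.c_[l,pl].astype(int).tolist())
s=monitor.sense(); print(R.from_quat(s["eef_rot"]).as_matrix(),s["time"])
cv2.imwrite("pics/sj.png",cv2.resize(c["side"]["image"][130:280,300:460],None,fx=4,fy=4,interpolation=cv2.INTER_CUBIC))
E
python3 d.py
```

```text
green [222.72 433.31] [428 219  12   8  58]
red [249.78 403.46] [397 245  14  11  92]
orange [200.55 413.98] [400 195  25  15 226]
pred side: green,red,head mid, flag centres z27 [[222.54 432.94]
 [249.72 402.83]
 [205.23 411.08]]
pred top head rim [[277.01 446.86]
 [274.92 466.74]
 [285.97 458.14]
 [266.   455.47]]
pred top head rim [[276.92 447.69]
 [274.83 467.57]
 [285.88 458.97]
 [265.91 456.3 ]]
across
[[-16, 68, 103, 114], [-15, 36, 55, 65], [-14, 16, 25, 35], [-13, 12, 19, 28], [-12, 13, 20, 31], [-11, 13, 22, 32], [-10, 14, 23, 33], [-9, 15, 24, 34], [-8, 15, 24, 33], [-7, 14, 22, 30], [-6, 15, 22, 31], [-5, 21, 33, 50], [-4, 28, 46, 74], [-3, 33, 54, 88], [-2, 36, 58, 95], [-1, 36, 58, 96], [0, 35, 57, 95], [1, 33, 55, 93], [2, 32, 53, 90], [3, 30, 50, 87], [4, 35, 56, 88], [5, 52, 79, 108], [6, 69, 103, 132], [7, 76, 112, 144], [8, 77, 114, 146], [9, 75, 111, 145], [10, 72, 107, 142], [11, 79, 116, 147], [12, 101, 149, 164]]
along
[[-72, 123, 177, 188], [-70, 103, 151, 167], [-68, 94, 138, 161], [-66, 83, 125, 144], [-64, 110, 164, 174], [-62, 112, 165, 176], [-60, 100, 14
[... 589 characters left out ...]
 [4, 35, 55, 94], [6, 35, 57, 94], [8, 34, 56, 94], [10, 37, 58, 95], [12, 36, 56, 93], [14, 34, 55, 91], [16, 33, 56, 93], [18, 35, 57, 94], [20, 33, 54, 91], [22, 33, 53, 92], [24, 33, 56, 93], [26, 34, 55, 93], [28, 32, 53, 91], [30, 34, 56, 93], [32, 35, 56, 94], [34, 33, 57, 93], [36, 36, 57, 95], [38, 34, 57, 92], [40, 32, 55, 91], [42, 38, 58, 96], [44, 36, 58, 94], [46, 34, 55, 92], [48, 30, 53, 90], [50, 32, 54, 89], [52, 32, 53, 88], [54, 29, 51, 86], [56, 32, 52, 88], [58, 29, 51, 87], [60, 31, 52, 87], [62, 37, 62, 99], [64, 49, 85, 137], [66, 51, 89, 142], [68, 54, 94, 147], [70, 54, 91, 144], [72, 52, 90, 144]]
[[-0.91 -0.41 -0.  ]
 [-0.41  0.91  0.  ]
 [ 0.    0.   -1.  ]] 1.4
```

View pics/sj.png

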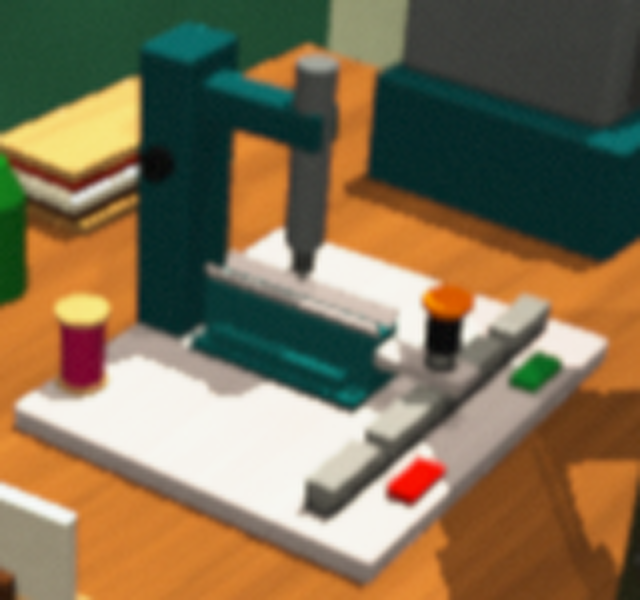

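Side crop: the knob head is at ~(205,411.5), matching my jig-model prediction of (205.2,411.1). The flags agree within 0.6 px as well. So knob = (441.6,-224.7), yaw 0.081, and walnut centre = (503.8,191.9), yaw 0.161. I move above the knob.

>>> {"api": "apply_moves", "payload": {"motion": [[13,21.5,-3,0,0,-0.023],[13,21.5,-3,0,0,-0.023],[13,21.5,-3,0,0,-0.023],[13,21.5,-3,0,0,-0.023],[13,21.5,-3,0,0,-0.023],[13,21.5,-3,0,0,-0.023],[13,21.5,-3,0,0,-0.023],[13,21.5,-3,0,0,-0.023],[13,21.5,-3,0,0,-0.023],[13,21.5,-3,0,0,-0.023],[13,21.5,-3,0,0,-0.023],[13,21.5,-3,0,0,-0.023],[13,21.5,-3,0,0,-0.023],[13,21.5,-3,0,0,-0.023],[14,21.5,-3,0,0,-0.02],[0,0,0,0,0,0],[0,0,0,0,0,0]], "jaw": 85, "force": 60}}

```text
time: 3.1
position: [441.2, -224.9, 146.4]
eef_rot: [-0.04, 0.999, -0.0, -0.0]
ft_force: [0.3, -0.5, 0.0]
grip_width: 84.9
finger_force: 0.0
```

>>> {"api": "apply_moves", "payload": {"motion": [[0.4,0.2,-16,0,0,0],[0,0,-16,0,0,0],[0,0,-16,0,0,0],[0,0,-16,0,0,0],[0,0,-10,0,0,0],[0,0,-4,0,0,0],[0,0,0,0,0,0]]}}

```text
time: 3.8
position: [441.1, -225.0, 67.7]
eef_rot: [-0.039, 0.999, 0.0, -0.001]
ft_force: [-0.6, 0.3, 0.0]
grip_width: 85.1
finger_force: 0.0
```

>>> {"api": "apply_moves", "payload": {"motion": [[0,0,0,0,0,0],[0,0,0,0,0,0],[0,0,0,0,0,0],[0,0,0,0,0,0],[0,0,0,0,0,0],[0,0,0,0,0,0],[0,0,0,0,0,0],[0,0,0,0,0,0]], "jaw": 10, "force": 60}}

```text
time: 4.6
position: [441.9, -225.2, 69.5]
eef_rot: [-0.039, 0.999, -0.0, 0.001]
ft_force: [-1.7, 0.2, 5.9]
grip_width: 31.5
finger_force: 59.0
```

```bash
python3 - <<'E'
from h import *
c=vision.capture("side"); cv2.imwrite("pics/g1.png",cv2.resize(c["image"][130:260,340:480],None,fx=4.2,fy=4.2,interpolation=cv2.INTER_CUBIC))
s=monitor.sense(); print(s["ft_force"],s["grip_width"],s["position"],s["finger_force"])
E
```

```text
[-1.223976    0.28564664  5.96400479] 31.392414897156787 [ 441.87024586 -225.2756331    69.51088312] 59.02898848056793
```

View pics/g1.png

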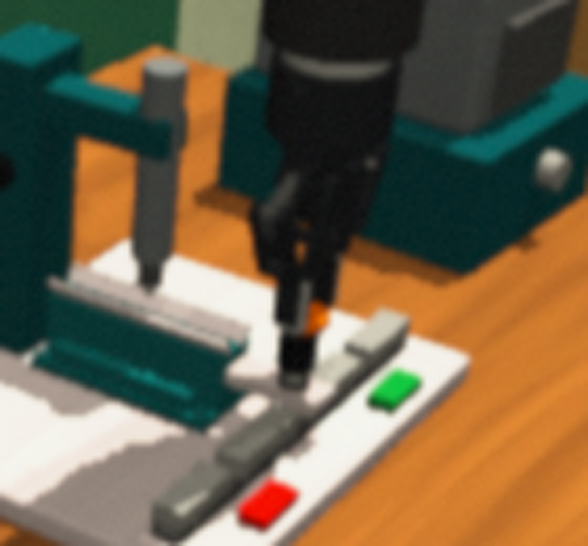

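The width of 31.5 mm with the tool pushed up suggests that the pad tops are catching on the orange head (the picture shows the fingers over it at ~(316,320) in the crop). I open, go 5 mm lower, and close again.

>>> {"api": "apply_moves", "payload": {"motion": [[0,0,0,0,0,0],[0,0,0,0,0,0],[0,0,0,0,0,0],[-0.3,0.3,-2.5,0,0,0],[0,0,-1.5,0,0,0],[0,0,0,0,0,0]], "jaw": 60, "force": 40}}

```text
time: 5.25
position: [441.0, -224.5, 63.9]
eef_rot: [-0.039, 0.999, 0.0, -0.0]
ft_force: [0.6, -0.1, -0.1]
grip_width: 59.7
finger_force: 0.0
```

>>> {"api": "apply_moves", "payload": {"motion": [[0,0,0,0,0,0],[0,0,0,0,0,0],[0,0,0,0,0,0],[0,0,0,0,0,0],[0,0,0,0,0,0]], "jaw": 10, "force": 40}}

```text
time: 5.75
position: [441.3, -224.8, 64.8]
eef_rot: [-0.039, 0.999, -0.0, 0.0]
ft_force: [-1.3, 0.3, 3.0]
grip_width: 33.8
finger_force: 39.6
```

>>> {"api": "apply_moves", "payload": {"motion": [[0,0,3,0,0,0],[0,0,3,0,0,0],[0,0,3,0,0,0],[0,0,3,0,0,0],[0,0,0,0,0,0]], "force": 50}}

```text
time: 6.25
position: [441.1, -224.3, 76.1]
eef_rot: [-0.039, 0.999, 0.0, -0.0]
ft_force: [3.0, -1.7, -9.2]
grip_width: 33.2
finger_force: 50.5
```

```bash
python3 - <<'E'
from h import *
c=vision.capture("side"); cv2.imwrite("pics/g2.png",cv2.resize(c["image"][170:240,380:450],None,fx=8,fy=8,interpolation=cv2.INTER_CUBIC))
for k in vision.place_of(c,"knob_grip"): print(k)
s=monitor.sense(); print(s["ft_force"],s["grip_width"],s["position"],s["finger_force"])
E
```

```text
{'at': [211.1, 412.5], 'score': 0.53}
{'at': [229.2, 379.1], 'score': 0.4}
[ 2.72543843 -1.03334793 -8.42385402] 32.678977573402825 [ 441.06008154 -224.3065444    75.92069715] 50.466150641441345
```

View pics/g2.png

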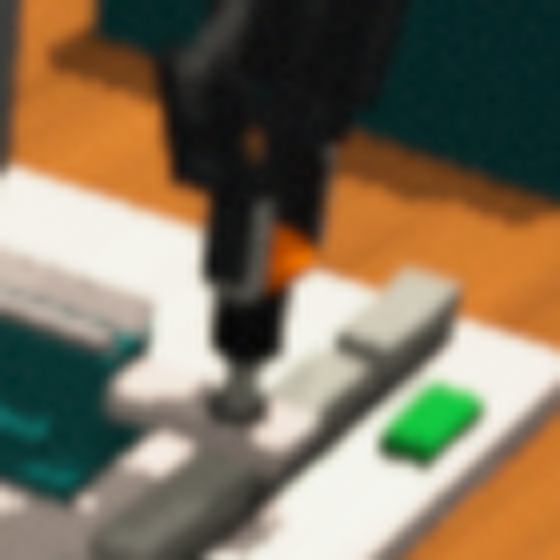

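The crop shows the pin exposed below the black knob (crop (240,385)), so the knob rises with the fingers. I lift 4 mm more, then start sliding toward green, which is along jig -y = (0.081,-0.997).

>>> {"api": "apply_moves", "payload": {"motion": [[0,0,2,0,0,0],[0,0,2,0,0,0],[0,0,0,0,0,0],[0,0,0,0,0,0],[0.4,-4.9,0,0,0,0],[0.4,-5,0,0,0,0],[0,0,0,0,0,0]]}}

```text
time: 7.05
position: [441.9, -235.1, 80.1]
eef_rot: [-0.039, 0.999, 0.0, -0.0]
ft_force: [3.0, -0.0, -10.1]
grip_width: 33.3
finger_force: 50.7
```

>>> {"api": "apply_moves", "payload": {"motion": [[0.6,-7.4,0,0,0,0],[0.6,-7.4,0,0,0,0],[0.6,-7.4,0,0,0,0],[0.6,-7.4,0,0,0,0],[0.6,-7.4,0,0,0,0],[0.6,-7.4,0,0,0,0],[0.6,-7.4,0,0,0,0],[0.6,-7.4,0,0,0,0],[0.6,-7.4,0,0,0,0],[0.6,-7.4,0,0,0,0],[0,0,0,0,0,0],[0,0,0,0,0,0]]}}

```text
time: 8.25
position: [448.0, -309.7, 80.8]
eef_rot: [-0.039, 0.999, -0.001, 0.0]
ft_force: [3.3, -3.1, -10.4]
grip_width: 33.3
finger_force: 50.9
```

```bash
cat > e.py <<'E'
from h import *
np.set_printoptions(precision=2,suppress=True)
c=vision.capture("top"); cv2.imwrite("pics/t2.png",cv2.resize(c["image"][145:320,335:545],None,fx=3.4,fy=3.4,interpolation=cv2.INTER_CUBIC))
for k in vision.place_of(c,"slot_floor"):
    p=atz(c,k["at"],30); q=R.from_euler('z',-.081).apply(p-[530.1,-217.5,0]); print(k,p,"jig",q)
s=monitor.sense(); print(s["time"],s["ft_force"],s["position"])
E
python3 e.py
```

```text
8.35 [  3.38  -1.28 -10.17] [ 448.01 -309.21   80.79]
```

>>> {"api": "apply_moves", "payload": {"motion": [[0,0,-3,0,0,0],[0,0,-3,0,0,0],[0,0,-3,0,0,0],[0,0,-3,0,0,0],[0,0,-2,0,0,0],[0,0,0,0,0,0],[0,0,0,0,0,0]]}}

```text
time: 9.05
position: [448.0, -308.6, 66.5]
eef_rot: [-0.039, 0.999, -0.0, -0.0]
ft_force: [1.5, -3.0, -7.1]
grip_width: 33.5
finger_force: 51.1
```

The tool still carries the spring load at 1.7 mm above the start height, so the pin is in the notch. I lower the rest, release and rise.

>>> {"api": "apply_moves", "payload": {"motion": [[0,0,-2,0,0,0],[0,0,0,0,0,0]]}}

```text
time: 9.25
position: [448.1, -308.7, 65.1]
eef_rot: [-0.039, 0.999, -0.0, 0.0]
ft_force: [-0.8, -0.5, -3.4]
grip_width: 33.2
finger_force: 51.4
```

>>> {"api": "apply_moves", "payload": {"motion": [[0,0,0,0,0,0],[0,0,0,0,0,0],[0,0,0,0,0,0],[0,0,0,0,0,0],[0,0,0,0,0,0],[0,0,25,0,0,0],[0,0,35,0,0,0],[0,0,35,0,0,0],[0,0,35,0,0,0],[0,0,35,0,0,0],[0,40,20,0,0,0],[0,40,0,0,0,0],[0,45,0,0,0,0],[0,45,0,0,0,0],[0,45,0,0,0,0],[0,45,0,0,0,0],[0,45,0,0,0,0],[0,45,0,0,0,0],[0,0,0,0,0,0]], "jaw": 85}}

```text
time: 11.15
position: [447.6, 45.7, 248.9]
eef_rot: [-0.042, 0.999, 0.001, -0.0]
ft_force: [-0.8, -0.6, 0.8]
grip_width: 84.8
finger_force: 0.0
```

```bash
cat >> e.py <<'E'
im=c["image"];h=cv2.cvtColor(im,cv2.COLOR_BGR2HSV).astype(int)
def cm(m,roi,z,n):
    r0,r1,c0,c1=roi; k=np.zeros(m.shape,np.uint8); k[r0:r1,c0:c1]=m[r0:r1,c0:c1]
    _,l,st,ce=cv2.connectedComponentsWithStats(k); i=1+np.argmax(st[1:,4]); p=atz(c,ce[i][::-1],z); print(n,st[i],p,"jig",R.from_euler('z',-.081).apply(p-[530.1,-217.5,0]))
cm((h[...,0]>45)&(h[...,0]<80)&(h[...,1]>120),(260,320,440,545),32,"green")
cm((h[...,0]>3)&(h[...,0]<20)&(h[...,1]>150)&(h[...,2]>90),(250,290,470,525),113,"orange")
E
python3 e.py
```

```text
{'at': [217.1, 484.3], 'score': 0.88} [ 559.11 -305.81   30.  ] jig [ 21.77 -90.37  30.  ]
11.25 [-0.21 -0.64 -0.61] [447.91  42.4  249.42]
green [481 285  23  12 229] [ 415.06 -311.31   32.  ] jig [-122.26  -84.19   32.  ]
orange [494 262  19  19 193] [ 450.92 -309.75  113.  ] jig [-86.38 -85.54 113.  ]
```

View pics/t2.png

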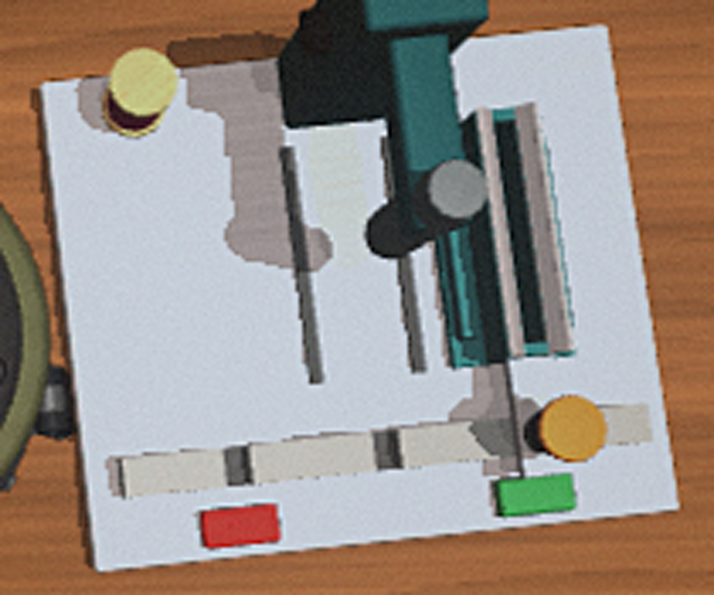

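```bash
cat > f.py <<'E'
from h import *
import pickle
np.set_printoptions(precision=2,suppress=True)
c={n:vision.capture(n) for n in("top","side")}; pickle.dump(c,open("c2.pkl","wb"))
o=np.array([530.1,-217.5]);Y=R.from_euler('z',.081); J=lambda x,yy,z:np.r_[o+Y.apply([x,yy,0])[:2],z]
t=c["top"]
def samp(P):
    q=proj(t,P).astype(np.float32); return cv2.remap(cv2.cvtColor(t["image"],cv2.COLOR_BGR2GRAY),q[:,1:2],q[:,:1],cv2.INTER_LINEAR)[:,0]
w=np.arange(-30,31,1.)
print("across z83",[(int(a),int(b)) for a,b in zip(w,np.mean([samp(np.array([J(x,-85+a,83) for a in w])) for x in range(-20,65,5)],0))])
l=np.arange(-60,110,2.)
for yy in(-103,-101,-69,-67): print("along z83",yy,[(int(a),int(b)) for a,b in zip(l,samp(np.array([J(a,yy,83) for a in l])))])
im=c["side"]["image"];h=cv2.cvtColor(im,cv2.COLOR_BGR2HSV).astype(int)
m=((h[...,0]>3)&(h[...,0]<22)&(h[...,1]>150)&(h[...,2]>90)).astype(np.uint8); p=proj(c["side"],[J(-88.8,-85,110),J(-88.8,-85,120),J(-88.8,-85,80)]); print(p)
r,q=int(p[0,0]),int(p[0,1]); s=im[r-16:r+30,q-25:q+25]; cv2.imwrite("pics/k.png",cv2.resize(s,None,fx=10,fy=10,interpolation=cv2.INTER_CUBIC)); print(r-16,q-25)
E
python3 f.py
```

```text
across z83 [(-30, 201), (-29, 201), (-28, 201), (-27, 201), (-26, 201), (-25, 201), (-24, 200), (-23, 201), (-22, 201), (-21, 203), (-20, 205), (-19, 199), (-18, 173), (-17, 153), (-16, 161), (-15, 175), (-14, 167), (-13, 146), (-12, 128), (-11, 121), (-10, 123), (-9, 127), (-8, 129), (-7, 129), (-6, 129), (-5, 130), (-4, 132), (-3, 121), (-2, 92), (-1, 63), (0, 42), (1, 34), (2, 34), (3, 36), (4, 36), (5, 36), (6, 36), (7, 34), (8, 30), (9, 32), (10, 62), (11, 112), (12, 144), (13, 156), (14, 162), (15, 168), (16, 177), (17, 178), (18, 158), (19, 122), (20, 86), (21, 62), (22, 55), (23, 58), (24, 62), (25, 65), (26, 66), (27, 66), (28, 67), (29, 68), (30, 68)]
along z83 -103 [(-60, 201), (-58, 201), (-56, 201), (-54, 201), (-52, 203), (-50, 205), (-48, 202), (-46, 190), (-44, 197), (-42, 205), (-40, 207), (-38, 202), (-36, 203), (-34, 198), (-32, 180), (-30, 167), (-28, 161), (-26, 143), (-24, 158), (-22, 191), (-20, 185), (-18, 171), (-16, 167), (-14, 155), (-12, 135), (-10, 168), (-8, 192), (-6, 179), (-4, 163), (-2, 161), (0, 159), (2, 167), (4, 177), (6, 187), (8, 176), (10, 166
[... 2835 characters left out ...]
), (-6, 150), (-4, 153), (-2, 151), (0, 165), (2, 163), (4, 164), (6, 155), (8, 155), (10, 149), (12, 158), (14, 161), (16, 170), (18, 163), (20, 155), (22, 155), (24, 147), (26, 147), (28, 164), (30, 174), (32, 161), (34, 156), (36, 151), (38, 148), (40, 155), (42, 170), (44, 170), (46, 167), (48, 160), (50, 160), (52, 162), (54, 160), (56, 169), (58, 163), (60, 156), (62, 159), (64, 152), (66, 149), (68, 165), (70, 179), (72, 167), (74, 161), (76, 162), (78, 153), (80, 151), (82, 175), (84, 179), (86, 166), (88, 164), (90, 160), (92, 153), (94, 177), (96, 200), (98, 202), (100, 200), (102, 202), (104, 201), (106, 200), (108, 201)]
[[193.26 426.14]
 [190.06 426.6 ]
 [202.71 424.77]]
177 401
```

View pics/k.png

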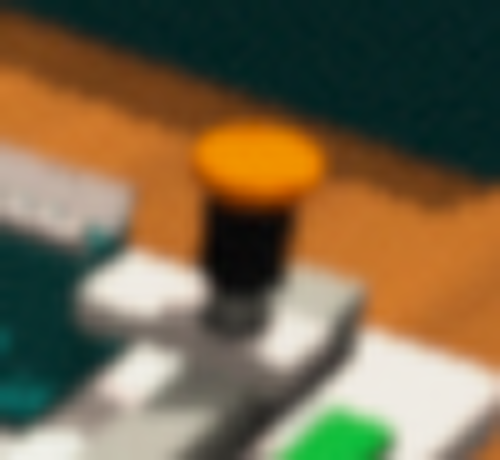

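Knob head is at (193.3,427.1), predicted (193.3,426.1) for fully down, so the shuttle is locked at green. Slot centre is jig (24.2,-84.6) = world (561.1,-299.9). Now over to the walnut board.

>>> {"api": "apply_moves", "payload": {"motion": [[5.6,15,-7,0,0,0.008],[5.6,15,-7,0,0,0.008],[5.6,15,-7,0,0,0.008],[5.6,15,-7,0,0,0.008],[5.6,15,-7,0,0,0.008],[5.6,15,-7,0,0,0.008],[5.6,15,-7,0,0,0.008],[5.6,15,-7,0,0,0.008],[5.6,15,-7,0,0,0.008],[5.6,15,-7,0,0,0.008],[0,0,0,0,0,0],[0,0,0,0,0,0]], "jaw": 40}}

```text
time: 12.55
position: [504.1, 191.7, 179.0]
eef_rot: [-0.08, 0.997, -0.0, -0.0]
ft_force: [-0.6, -0.7, 0.3]
grip_width: 40.1
finger_force: 0.0
```

```bash
python3 - <<'E'
from h import *
s=monitor.sense();print(s["position"],R.from_quat(s["eef_rot"]).as_matrix()[:,1],s["time"])
E
```

```text
[504.06318471 191.7468988  178.99102185] [-1.58577514e-01  9.87346356e-01 -5.88098652e-04] 12.55
```

>>> {"api": "apply_moves", "payload": {"motion": [[0,0,-20,0,0,0],[0,0,-20,0,0,0],[0,0,-20,0,0,0],[0,0,-20,0,0,0],[0,0,-15,0,0,0],[0,0,-10,0,0,0],[0,0,0,0,0,0]]}}

```text
time: 13.25
position: [503.5, 191.0, 73.3]
eef_rot: [-0.079, 0.997, -0.0, -0.001]
ft_force: [-0.7, -0.1, 0.7]
grip_width: 40.1
finger_force: 0.0
```

>>> {"api": "apply_moves", "payload": {"motion": [[0,0,0,0,0,0],[0,0,0,0,0,0],[0,0,0,0,0,0],[0,0,0,0,0,0],[0,0,0,0,0,0],[0,0,0,0,0,0]], "jaw": 0, "force": 40}}

```text
time: 13.85
position: [504.0, 191.5, 74.5]
eef_rot: [-0.079, 0.997, 0.0, 0.0]
ft_force: [0.4, -0.7, -0.5]
grip_width: 0.3
finger_force: 0.0
```

The fingers closed on nothing, so I look.

```bash
cat > g.py <<'E'
from h import *
a=vision.capture("side");b=vision.capture("top")
A=cv2.resize(a["image"][170:350,200:360],(533,600),interpolation=cv2.INTER_CUBIC); B=cv2.resize(b["image"][180:320,175:295][:, :],(257,300),interpolation=cv2.INTER_CUBIC)
B=np.vstack([B,np.zeros((300,257,3),np.uint8)])
cv2.imwrite("pics/m.png",np.hstack([A,B]))
E
python3 g.py
```

View pics/m.png

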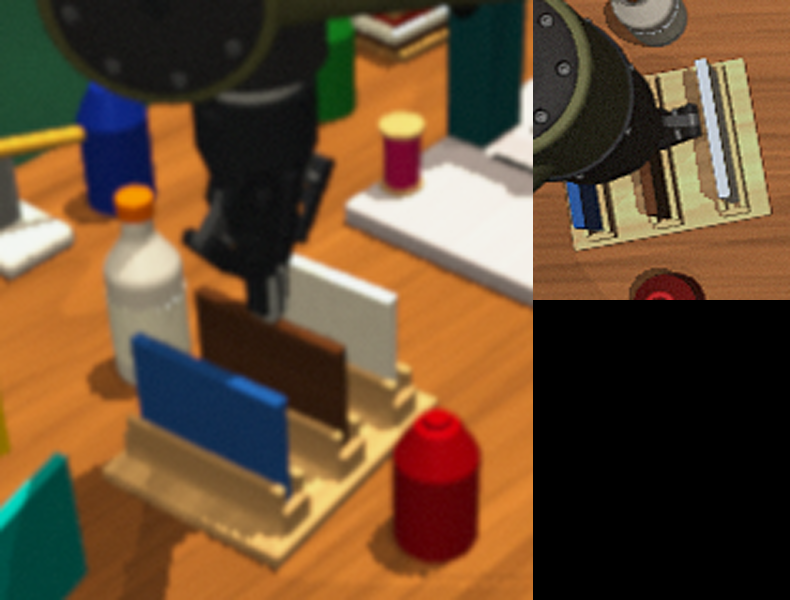

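```bash
python3 - <<'E'
from h import *
np.set_printoptions(precision=1,suppress=True)
a=vision.capture("side"); q=lambda P:np.c_[(proj(a,P)[:,1]-200)*3.33,(proj(a,P)[:,0]-170)*3.33]
print("TCP z 75,93,112,147",q([[504,191.5,z] for z in(75,93,112,147)]))
ang=.1613;u=np.array([np.cos(ang),np.sin(ang)]);v=np.array([-u[1],u[0]])
for n,p0 in dict(walnut=(503.8,191.9),white=(516.9,131.7)).items():
    print(n,q([np.r_[np.array(p0)+s*60*u+w*5*v,112] for s in(-1,1) for w in(-1,1)]))
s=monitor.sense();print({k:s[k] for k in("time","position","grip_width","finger_force","ft_force")})
E
```

```text
TCP z 75,93,112,147 [[268.2 358.8]
 [266.8 337.6]
 [265.2 314.7]
 [262.2 271.2]]
walnut [[344.  342.6]
 [334.8 350.8]
 [199.5 281.6]
 [189.8 288.9]]
white [[393.7 293.3]
 [385.3 300.7]
 [252.6 237.3]
 [243.7 244. ]]
{'time': 14.0, 'position': array([504. , 191.5,  74.4]), 'grip_width': -0.09889431442666992, 'finger_force': 0.0, 'ft_force': array([0.6, 0.8, 0.2])}
```

The side crop shows the fingers ending at the walnut's top edge, crop (268,312), rather than straddling it, so the real tips look roughly 35 mm higher than the reported TCP. The knob grip fits this too, since 33 mm is close to the width of the head. I rise and measure the fingertip numerically.

>>> {"api": "apply_moves", "payload": {"motion": [[0,0,20,0,0,0],[0,0,20,0,0,0],[0,0,20,0,0,0],[0,0,0,0,0,0],[0,0,0,0,0,0]]}}

```text
time: 14.5
position: [504.0, 191.7, 134.5]
eef_rot: [-0.079, 0.997, 0.0, 0.0]
ft_force: [0.5, 0.5, -0.9]
grip_width: -0.2
finger_force: 0.0
```

```bash
cat > t.py <<'E'
from h import *
import pickle
np.set_printoptions(precision=1,suppress=True)
c0=pickle.load(open("c.pkl","rb"))["side"]; a=vision.capture("side"); s=monitor.sense(); p=np.array(s["position"]); print(p,s["ft_force"])
d=np.abs(a["image"].astype(int)-c0["image"]).max(2)>25
print("proj TCP +0,10..60:",[list(np.round(x,1)) for x in proj(a,[p+[0,0,z] for z in range(0,61,10)])])
r,k=np.round(proj(a,[p])[0]).astype(int)
g=cv2.cvtColor(a["image"],cv2.COLOR_BGR2GRAY)
for i in range(r-24,r+8): print(i,''.join('#' if x else '.' for x in d[i,k-20:k+20]),g[i,k-10:k+10:2])
for b in("board_walnut","board_blue","board_pale"): print(b,[(x["at"],round(x["score"],2)) for x in vision.place_of(a,b)][:3])
E
python3 t.py
```

```text
[503.7 191.5 133.6] [ 0.2  0.8 -0.6]
proj TCP +0,10..60: [[np.float64(256.5), np.float64(279.2)], [np.float64(252.8), np.float64(278.9)], [np.float64(248.9), np.float64(278.7)], [np.float64(245.1), np.float64(278.4)], [np.float64(241.2), np.float64(278.2)], [np.float64(237.2), np.float64(277.9)], [np.float64(233.2), np.float64(277.6)]]
233 ............###############............. [139 101  21  18  18  77  71  60  88 125]
234 ............###############............. [138 109  23  20  19  71  72  63  90 127]
235 ............###############............. [141 118  22  19  19  71  74  62 102 128]
236 ............###############............. [140 119  21  19  19  67  75  62 109 133]
237 ............###############............. [140 119  24  21  20  63  75  61 120 136]
238 ............##############.............. [142 121  27  19  19  62  76  66 129 135]
239 .............#############.............. [141 120  41  22  19  64  74  65 126 132]
240 .............#############.............. [137 121  74  38  27  64  80  71 123 130]
241 ..............############.............. [131 121 105  91  66 
[... 1527 characters left out ...]
................. [107 122 143 139 134 135 137 138 137 135]
260 .............#.......................... [ 79  84 111 130 134 136 138 138 138 135]
261 ..........######........................ [ 57  56  67 102 126 131 136 136 139 137]
262 ...........########..................... [ 41  41  45  64  92 114 133 137 137 137]
263 ............#########................... [ 31  35  40  43  54  82 115 134 136 136]
264 ..............########.................. [ 29  33  34  38  39  51  94 124 132 137]
board_walnut [([295.4, 280.2], 0.88), ([359.7, 208.8], 0.57), ([316.3, 178.6], 0.55)]
board_blue [([316.1, 263.6], 0.94), ([228.2, 380.6], 0.61), ([302.2, 283.2], 0.57)]
board_pale [([302.5, 282.2], 0.74)]
```

Tips (closed) show at row 242.5, which is ~36 mm above the reported TCP at the same xy. So I use tip z = TCP + 36. The walnut also shifted slightly, so I move aside and measure it again.

>>> {"api": "apply_moves", "payload": {"motion": [[0,-10,20,0,0,0],[0,-35,10,0,0,0],[0,-45,0,0,0,0],[0,-45,0,0,0,0],[0,-45,0,0,0,0],[0,0,0,0,0,0]], "jaw": 40}}

```text
time: 15.3
position: [503.6, 7.3, 164.2]
eef_rot: [-0.077, 0.997, -0.0, -0.0]
ft_force: [0.0, -0.9, -0.4]
grip_width: 40.0
finger_force: 0.0
```

```bash
cat > w.py <<'E'
from h import *
import pickle
np.set_printoptions(precision=1,suppress=True)
t=vision.capture("top");a=vision.capture("side"); old=pickle.load(open("c.pkl","rb"))
pickle.dump({"top":t,"side":a},open("c3.pkl","wb"))
ang=.1613;u=np.array([np.cos(ang),np.sin(ang)]);v=np.array([-u[1],u[0]]);p0=np.array([503.8,191.9])
def prof(c,P,z=112):
    q=proj(c,np.c_[P,np.full(len(P),z)]).astype(np.float32); return cv2.remap(c["image"],q[:,1:2],q[:,:1],cv2.INTER_LINEAR)[:,0,2]
w=np.arange(-18,19,1.);l=np.r_[-70:-50:1.,50:70:1.]
for n,c in(("old",old["top"]),("new",t)):
    for a0,rg in(("near",range(-50,-20,5)),("far",range(20,51,5))): print(n,"across",a0,list(zip(w.astype(int).tolist(),np.mean([prof(c,p0+u*x+np.outer(w,v)) for x in rg],0).astype(int).tolist())))
    print(n,"along",list(zip(l.astype(int).tolist(),np.mean([prof(c,p0+v*x+np.outer(l,u)) for x in(-2,0,2)],0).astype(int).tolist())))
d=np.abs(t["image"].astype(int)-old["top"]["image"]).max(2)>25; print("diff rack top",d[205:300,180:290].sum(), "white/blue cols",d[205:295,245:285].sum(),d[215:295,180:205].sum())
print(monitor.sense()["position"])
E
python3 w.py
```

```text
old across near [(-18, 197), (-17, 179), (-16, 131), (-15, 81), (-14, 42), (-13, 28), (-12, 29), (-11, 32), (-10, 33), (-9, 34), (-8, 34), (-7, 32), (-6, 31), (-5, 43), (-4, 68), (-3, 87), (-2, 93), (-1, 94), (0, 94), (1, 94), (2, 91), (3, 87), (4, 87), (5, 105), (6, 131), (7, 144), (8, 148), (9, 146), (10, 143), (11, 141), (12, 150), (13, 171), (14, 182), (15, 187), (16, 187), (17, 185), (18, 185)]
old across far [(-18, 195), (-17, 179), (-16, 134), (-15, 87), (-14, 51), (-13, 37), (-12, 37), (-11, 38), (-10, 37), (-9, 35), (-8, 34), (-7, 31), (-6, 29), (-5, 41), (-4, 65), (-3, 82), (-2, 91), (-1, 95), (0, 94), (1, 93), (2, 90), (3, 88), (4, 86), (5, 97), (6, 122), (7, 137), (8, 141), (9, 141), (10, 137), (11, 143), (12, 161), (13, 178), (14, 185), (15, 187), (16, 185), (17, 184), (18, 184)]
old along [(-70, 163), (-69, 151), (-68, 143), (-67, 161), (-66, 177), (-65, 178), (-64, 175), (-63, 167), (-62, 136), (-61, 60), (-60, 49), (-59, 81), (-58, 91), (-57, 92), (-56, 92), (-55, 92), (-54, 92), (-53, 93), (-52, 94), (-51, 92), (50, 88), (51, 87), (52, 87), (53, 88), (54, 88), (55, 8
[... 720 characters left out ...]
93), (-2, 93), (-1, 92), (0, 92), (1, 93), (2, 92), (3, 91), (4, 91), (5, 91), (6, 91), (7, 91), (8, 91), (9, 90), (10, 89), (11, 89), (12, 89), (13, 89), (14, 89), (15, 90), (16, 89), (17, 89), (18, 89)]
new along [(-70, 68), (-69, 70), (-68, 70), (-67, 70), (-66, 71), (-65, 72), (-64, 73), (-63, 76), (-62, 76), (-61, 76), (-60, 77), (-59, 78), (-58, 78), (-57, 79), (-56, 81), (-55, 82), (-54, 81), (-53, 80), (-52, 82), (-51, 82), (50, 85), (51, 83), (52, 81), (53, 81), (54, 81), (55, 79), (56, 78), (57, 77), (58, 75), (59, 74), (60, 74), (61, 73), (62, 72), (63, 73), (64, 72), (65, 69), (66, 68), (67, 68), (68, 67), (69, 66)]
diff rack top 8618 white/blue cols 2902 1738
[503.8  10.5 163.9]
```

>>> {"api": "apply_moves", "payload": {"motion": [[-25,-45,0,0,0,0],[-25,-45,0,0,0,0],[-25,-45,0,0,0,0],[-25,-45,0,0,0,0],[0,-30,0,0,0,0],[0,0,0,0,0,0]]}}

```text
time: 16.0
position: [406.4, -195.1, 164.1]
eef_rot: [-0.078, 0.997, -0.0, -0.0]
ft_force: [0.2, -0.2, -0.7]
grip_width: 40.0
finger_force: 0.0
```

```bash
python3 w.py | grep -v old
```

```text
new across near [(-18, 166), (-17, 151), (-16, 111), (-15, 69), (-14, 38), (-13, 28), (-12, 29), (-11, 31), (-10, 32), (-9, 32), (-8, 31), (-7, 29), (-6, 28), (-5, 35), (-4, 50), (-3, 63), (-2, 71), (-1, 77), (0, 76), (1, 73), (2, 70), (3, 68), (4, 74), (5, 103), (6, 139), (7, 154), (8, 159), (9, 159), (10, 158), (11, 156), (12, 161), (13, 173), (14, 180), (15, 183), (16, 189), (17, 195), (18, 198)]
new across far [(-18, 210), (-17, 193), (-16, 145), (-15, 94), (-14, 55), (-13, 39), (-12, 38), (-11, 39), (-10, 38), (-9, 37), (-8, 36), (-7, 34), (-6, 33), (-5, 46), (-4, 71), (-3, 89), (-2, 98), (-1, 103), (0, 104), (1, 102), (2, 100), (3, 96), (4, 93), (5, 106), (6, 133), (7, 149), (8, 154), (9, 153), (10, 149), (11, 155), (12, 174), (13, 192), (14, 198), (15, 200), (16, 198), (17, 197), (18, 198)]
new along [(-70, 137), (-69, 127), (-68, 118), (-67, 130), (-66, 147), (-65, 152), (-64, 150), (-63, 141), (-62, 113), (-61, 48), (-60, 34), (-59, 55), (-58, 61), (-57, 62), (-56, 61), (-55, 61), (-54, 62), (-53, 63), (-52, 63), (-51, 62), (50, 94), (51, 95), (52, 96), (53, 97), (54, 96), (55, 95), (56, 95), (57, 94), (58, 95), (59, 101), (60, 114), (61, 136), (62, 150), (63, 154), (64, 155), (65, 155), (66, 156), (67, 155), (68, 155), (69, 155)]
diff rack top 2350 white/blue cols 1293 0
[ 406.9 -193.   163.9]
```

The board has not moved: centre is still (503.8,191.9), and the differences are only lighting. I go back for the grasp with the corrected height.

>>> {"api": "apply_moves", "payload": {"motion": [[8,32,0,0,0,0],[8,32,0,0,0,0],[8,32,0,0,0,0],[8,32,0,0,0,0],[8,32,0,0,0,0],[8,32,0,0,0,0],[8,32,0,0,0,0],[8,32,0,0,0,0],[8,32,0,0,0,0],[8,32,0,0,0,0],[8,32,0,0,0,0],[9,33,0,0,0,0],[0,0,0,0,0,0],[0,0,0,0,0,0]], "jaw": 40}}

```text
time: 17.5
position: [503.0, 193.6, 163.5]
eef_rot: [-0.081, 0.997, -0.0, -0.001]
ft_force: [-0.1, -0.2, -0.3]
grip_width: 39.8
finger_force: 0.0
```

>>> {"api": "apply_moves", "payload": {"motion": [[0.8,-1,-20,0,0,0],[0,0,-20,0,0,0],[0,0,-20,0,0,0],[0,0,-15,0,0,0],[0,0,-10,0,0,0],[0,0,-10,0,0,0],[0,0,-5,0,0,0],[0,0,0,0,0,0]]}}

```text
time: 18.3
position: [504.5, 190.5, 63.9]
eef_rot: [-0.079, 0.997, -0.0, -0.0]
ft_force: [-0.3, -0.5, 0.1]
grip_width: 39.7
finger_force: 0.0
```

>>> {"api": "apply_moves", "payload": {"motion": [[0,0.5,-6,0,0,0],[0,0,-6,0,0,0],[0,0,-6,0,0,0],[0,0,-5,0,0,0],[0,0,0,0,0,0]]}}

```text
time: 18.8
position: [504.2, 190.8, 40.2]
eef_rot: [-0.079, 0.997, -0.0, -0.001]
ft_force: [0.1, -0.0, -0.0]
grip_width: 39.9
finger_force: 0.0
```

>>> {"api": "apply_moves", "payload": {"motion": [[0,0,0,0,0,0],[0,0,0,0,0,0],[0,0,0,0,0,0],[0,0,0,0,0,0],[0,0,0,0,0,0]], "jaw": 0, "force": 40}}

```text
time: 19.3
position: [504.9, 191.3, 41.8]
eef_rot: [-0.079, 0.997, 0.0, 0.0]
ft_force: [-0.3, 0.6, 1.2]
grip_width: 9.6
finger_force: 40.2
```

Gripped at 9.6 mm with 40 N. I lift straight up.

>>> {"api": "apply_moves", "payload": {"motion": [[0,0,5,0,0,0],[0,0,8,0,0,0],[0,0,12,0,0,0],[0,0,15,0,0,0],[0,0,15,0,0,0],[0,0,15,0,0,0],[0,0,15,0,0,0],[0,0,15,0,0,0],[0,0,15,0,0,0],[0,0,15,0,0,0],[0,0,0,0,0,0]]}}

```text
time: 20.4
position: [505.7, 191.5, 174.4]
eef_rot: [-0.079, 0.997, 0.001, 0.002]
ft_force: [-0.1, -1.0, -0.2]
grip_width: 9.4
finger_force: 40.0
```

>>> {"api": "apply_moves", "payload": {"motion": [[-8,-15,0,0,0,-0.005],[-10,-25,0,0,0,-0.005],[-10,-33,0,0,0,-0.005],[-10,-33,0,0,0,-0.005],[-10,-33,0,0,0,-0.005],[-10,-33,0,0,0,-0.005],[-10,-33,0,0,0,-0.005],[-2,-33,0,0,0,-0.005],[0,-33,0,0,0,-0.005],[0,-33,0,0,0,-0.005],[0,-33,0,0,0,-0.005],[0,-33,0,0,0,-0.005],[0,-33,0,0,0,-0.005],[0,-33,0,0,0,-0.005],[0,-33,0,0,0,-0.005],[0,-25,0,0,0,-0.005],[0,-4,0,0,0,0],[0,0,0,0,0,0]]}}

```text
time: 22.2
position: [434.2, -307.1, 170.4]
eef_rot: [-0.039, 0.999, 0.0, -0.001]
ft_force: [-0.2, -0.1, -1.1]
grip_width: 9.1
finger_force: 39.8
```

```bash
cat > p.py <<'E'
from h import *
np.set_printoptions(precision=2,suppress=True)
s=monitor.sense();m=R.from_quat(s["eef_rot"]).as_matrix();print(s["time"],s["position"],"yaw",np.arctan2(-m[0,1],m[1,1]),"tilt",m[:,2],s["grip_width"],s["ft_force"])
E
python3 p.py
```

```text
22.2 [ 434.23 -307.09  170.4 ] yaw 0.0773232847446284 tilt [-0.  0. -1.] 9.141510478445902 [-0.22 -0.12 -1.06]
```

>>> {"api": "apply_moves", "payload": {"motion": [[10,0.5,0,0,0,0.001],[13,0.7,0,0,0,0.001],[13,0.7,0,0,0,0.001],[13,0.7,0,0,0,0],[13,0.7,0,0,0,0],[13,0.7,0,0,0,0],[13,0.7,0,0,0,0],[13,0.7,0,0,0,0],[13,0.7,0,0,0,0],[8,0.5,0,0,0,0],[5.5,0.4,0,0,0,0],[0,0,0,0,0,0],[0,0,0,0,0,0],[0,0,0,0,0,0]]}}

```text
time: 23.6
position: [561.9, -300.0, 171.7]
eef_rot: [-0.041, 0.999, -0.0, 0.0]
ft_force: [-0.2, -0.4, -0.4]
grip_width: 9.4
finger_force: 39.8
```

```bash
cat > q.py <<'E'
from h import *
import pickle
exec(open("p.py").read())
p=s["position"]
c={n:vision.capture(n) for n in("top","side")}; pickle.dump(c,open("c4.pkl","wb"))
old=pickle.load(open("c2.pkl","rb"))
for n in c:
    h=cv2.cvtColor(c[n]["image"],cv2.COLOR_BGR2HSV).astype(int); 
    tr=vision.trace(c[n],"board_walnut"); print(n,[(np.array(x["at"]),round(x["score"],2),x["pixels"].sum()) for x in tr])
    u=np.array([np.cos(.081),np.sin(.081)])
    b=p[2]-29.5-.5
    print(" expected corners bottom/top near,far",proj(c[n],[np.r_[p[:2]+k*60*u,z] for z in(b,b+100) for k in(-1,1)]).round(1).tolist())
    for x in tr[:2]:
        q=np.argwhere(x["pixels"]).astype(np.float32)
        print("  hull",cv2.approxPolyDP(cv2.convexHull(q[:,None]),2,True)[:,0].tolist())
E
python3 q.py
```

```text
23.6 [ 561.91 -299.99  171.65] yaw 0.08156226497701083 tilt [ 0. -0. -1.] 9.387577563560553 [-0.2  -0.38 -0.37]
top [(array([209.8, 512. ]), 0.94, np.int64(1385)), (array([262.2, 116.7]), 0.71, np.int64(1018)), (array([175.2, 132.8]), 0.69, np.int64(762))]
 expected corners bottom/top near,far [[239.7, 504.6], [173.1, 495.0], [232.9, 526.0], [158.8, 514.9]]
  hull [[239.0, 504.0], [232.0, 528.0], [166.0, 519.0], [164.0, 506.0], [174.0, 494.0], [235.0, 501.0]]
  hull [[270.0, 75.0], [274.0, 99.0], [256.0, 150.0], [252.0, 153.0], [246.0, 135.0], [266.0, 77.0]]
side [(array([293.5, 172.5]), 0.81, np.int64(2183)), (array([343.2, 202. ]), 0.78, np.int64(2060)), (array([154.8, 396.4]), 0.55, np.int64(947))]
 expected corners bottom/top near,far [[177.7, 410.2], [166.4, 374.0], [143.8, 414.2], [133.7, 376.2]]
  hull [[324.0, 151.0], [304.0, 202.0], [270.0, 195.0], [290.0, 140.0]]
  hull [[383.0, 189.0], [342.0, 225.0], [305.0, 218.0], [346.0, 177.0], [381.0, 186.0]]
```

Top hull corners match the expected corners within 1 px: near-bottom (239,504) against (239.7,504.6), and far-bottom (174,494) against (173.1,495). The board is centred over the slot, so I descend.

>>> {"api": "apply_moves", "payload": {"motion": [[0,0,-12,0,0,0],[0,0,-12,0,0,0],[0,0,-12,0,0,0],[0,0,-12,0,0,0],[0,0,-8,0,0,0],[0,0,-5,0,0,0],[0,0,-5,0,0,0],[0,0,-5,0,0,0],[0,0,0,0,0,0]]}}

```text
time: 24.7
position: [561.9, -299.7, 99.6]
eef_rot: [-0.041, 0.999, 0.0, -0.0]
ft_force: [-0.9, 0.3, -0.5]
grip_width: 9.5
finger_force: 39.9
```

>>> {"api": "apply_moves", "payload": {"motion": [[0,0,-3,0,0,0],[0,0,-3,0,0,0],[0,0,-3,0,0,0],[0,0,-3,0,0,0],[0,0,-3,0,0,0],[0,0,0,0,0,0]]}}

```text
time: 25.3
position: [561.9, -299.7, 84.7]
eef_rot: [-0.041, 0.999, 0.0, -0.0]
ft_force: [-0.2, -0.4, -0.8]
grip_width: 9.4
finger_force: 39.9
```

>>> {"api": "apply_moves", "payload": {"motion": [[0,0,-4,0,0,0],[0,0,-4,0,0,0],[0,0,-4,0,0,0],[0,0,-4,0,0,0],[0,0,-3,0,0,0],[0,0,-2,0,0,0],[0,0,0,0,0,0]]}}

```text
time: 26.0
position: [562.0, -299.8, 64.0]
eef_rot: [-0.041, 0.999, 0.0, -0.0]
ft_force: [0.4, 0.6, -1.2]
grip_width: 9.2
finger_force: 39.9
```

>>> {"api": "apply_moves", "payload": {"motion": [[0,0,-1,0,0,0],[0,0,-1,0,0,0],[0,0,-1,0,0,0],[0,0,-1,0,0,0],[0,0,-0.5,0,0,0],[0,0,0,0,0,0],[0,0,0,0,0,0]]}}

```text
time: 26.7
position: [562.2, -299.9, 59.9]
eef_rot: [-0.041, 0.999, 0.0, -0.0]
ft_force: [0.0, -0.7, 0.1]
grip_width: 9.6
finger_force: 39.9
```

>>> {"api": "apply_moves", "payload": {"motion": [[0,0,-0.8,0,0,0],[0,0,-0.8,0,0,0],[0,0,0,0,0,0],[0,0,0,0,0,0]]}}

```text
time: 27.1
position: [562.3, -300.1, 59.8]
eef_rot: [-0.041, 0.999, -0.0, 0.0]
ft_force: [-2.8, 1.8, 6.4]
grip_width: 9.4
finger_force: 40.8
```

The force rises to 6 N at underside height ≈ 30 mm, so the board is on the floor. I release and retreat upward.

>>> {"api": "apply_moves", "payload": {"motion": [[0,0,0.5,0,0,0],[0,0,0,0,0,0],[0,0,0,0,0,0],[0,0,0,0,0,0]], "jaw": 35}}

```text
time: 27.5
position: [562.1, -299.8, 58.4]
eef_rot: [-0.041, 0.999, 0.0, -0.0]
ft_force: [0.3, -0.4, 0.3]
grip_width: 35.1
finger_force: 0.0
```

>>> {"api": "apply_moves", "payload": {"motion": [[0,0,8,0,0,0],[0,0,15,0,0,0],[0,0,25,0,0,0],[0,0,30,0,0,0],[0,0,30,0,0,0],[-20,0,30,0,0,0],[-40,-10,0,0,0,0],[-40,-20,0,0,0,0],[-40,-30,0,0,0,0],[-40,-40,0,0,0,0],[-40,-40,0,0,0,0],[0,-40,0,0,0,0],[0,0,0,0,0,0],[0,0,0,0,0,0]]}}

```text
time: 28.9
position: [351.0, -471.3, 197.4]
eef_rot: [-0.04, 0.999, -0.0, -0.0]
ft_force: [-0.4, 0.2, 0.3]
grip_width: 35.0
finger_force: 0.0
```

```bash
cat > z.py <<'E'
from h import *
exec(open("p.py").read())
c={n:vision.capture(n) for n in("top","side")}
o=np.array([530.1,-217.5]);Y=R.from_euler('z',.081); J=lambda x,yy,z:np.r_[o+Y.apply([x,yy,0])[:2],z]
for n in c:
    tr=vision.trace(c[n],"board_walnut"); print(n)
    print(" expected top corners",proj(c[n],[J(24.2+a,-84.6+b,z) for z in(130,) for a in(-60,60) for b in(-5,5)]).round(1).tolist())
    for x in tr: print("  ",x["at"],round(x["score"],2),cv2.approxPolyDP(cv2.convexHull(np.argwhere(x["pixels"]).astype(np.float32)[:,None]),2,True)[:,0].tolist())
    h=cv2.cvtColor(c[n]["image"],cv2.COLOR_BGR2HSV).astype(int)
    m=((h[...,0]>3)&(h[...,0]<22)&(h[...,1]>150)&(h[...,2]>90))
    r,k=proj(c[n],[J(-88.8,-85,110)])[0]; R0,K0=int(r)-12,int(k)-12; kk=m[R0:R0+24,K0:K0+24].astype(np.uint8)
    _,l,st,ce=cv2.connectedComponentsWithStats(kk)
    print(" knob pred",r,k,"comps",[(ce[i][::-1]+[R0,K0],st[i][4]) for i in range(1,len(st)) if st[i][4]>30])
# walnut brown profile across/along top face
t=c["top"]
def pf(P):
    q=proj(t,P).astype(np.float32); return cv2.remap(t["image"],q[:,1:2],q[:,:1],cv2.INTER_LINEAR)[:,0,2]
w=np.arange(-12,13,1.);l=np.r_[-68:-52:1.,52:68:1.]
print([(int(a),int(b)) for a,b in zip(w,np.mean([pf(np.array([J(24.2+x,-84.6+a,130) for a in w])) for x in range(-40,41,10)],0))])
print([(int(a),int(b)) for a,b in zip(l,np.mean([pf(np.array([J(24.2+a,-84.6+x,130) for a in l])) for x in(-2,0,2)],0))])
E
python3 z.py
```

```text
28.9 [ 351.03 -471.27  197.4 ] yaw 0.07999657725732379 tilt [ 0. -0. -1.] 34.985878499830186 [-0.38  0.22  0.28]
top
 expected top corners [[240.6, 505.2], [241.2, 499.6], [174.8, 495.6], [175.4, 490.1]]
   [210.0, 495.0] 0.8 [[244.0, 497.0], [240.0, 505.0], [178.0, 496.0], [176.0, 490.0], [183.0, 481.0], [243.0, 489.0]]
   [177.0, 132.8] 0.72 [[188.0, 170.0], [175.0, 154.0], [165.0, 96.0], [179.0, 117.0]]
   [260.6, 115.5] 0.61 [[270.0, 75.0], [274.0, 99.0], [257.0, 147.0], [252.0, 153.0], [247.0, 133.0], [266.0, 78.0]]
   [255.7, 192.2] 0.15 [[287.0, 206.0], [271.0, 206.0], [227.0, 198.0], [221.0, 186.0], [225.0, 184.0], [286.0, 195.0]]
 knob pred 271.1018584994033 503.1379525127222 comps [(array([270.7 , 502.91]), np.int32(285))]
side
 expected top corners [[180.9, 410.8], [182.1, 409.1], [169.6, 374.9], [170.7, 373.0]]
   [342.8, 203.6] 0.6 [[381.0, 188.0], [379.0, 193.0], [342.0, 225.0], [306.0, 218.0], [306.0, 215.0], [345.0, 178.0]]
   [184.3, 393.4] 0.58 [[196.0, 408.0], [181.0, 408.0], [173.0, 387.0], [175.0, 383.0], [189.0, 384.0]]
 knob pred 193.26364337288857 426.1352452900658 comps [(array([193.87, 424.68]), np.int32(328))]
[(-12, 188), (-11, 188), (-10, 188), (-9, 190), (-8, 193), (-7, 193), (-6, 174), (-5, 139), (-4, 106), (-3, 89), (-2, 86), (-1, 90), (0, 91), (1, 91), (2, 91), (3, 84), (4, 67), (5, 48), (6, 35), (7, 30), (8, 31), (9, 31), (10, 31), (11, 32), (12, 34)]
[(-68, 176), (-67, 174), (-66, 173), (-65, 174), (-64, 176), (-63, 178), (-62, 177), (-61, 134), (-60, 86), (-59, 76), (-58, 78), (-57, 83), (-56, 86), (-55, 87), (-54, 84), (-53, 83), (52, 89), (53, 90), (54, 88), (55, 87), (56, 88), (57, 88), (58, 88), (59, 100), (60, 120), (61, 157), (62, 197), (63, 195), (64, 189), (65, 188), (66, 187), (67, 186)]
```

Board top face at height 130 is within 1 mm of the slot centre both ways, the knob is down at green, and the robot is clear. I hand in.

```bash
python3 -c "from workcell import job_done; print(job_done())"
```

```text
the job is handed in; nothing more can be done
None
```

The job is handed in at about 29 s, though no verdict came back: by my last camera check the shuttle is locked at the green marker with the knob down, and the walnut board is released on the slot floor, centred within about 1 mm.

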